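Gauge a dopped stone with sprung gauge tweezers

ROBOT

A 6-joint arm with a two-finger parallel gripper is mounted at the origin on the work surface. World frame = base frame: x ahead of the robot, y to its left, z up, the work surface at z = 0. Lengths are in m, angles in degrees, forces in N, time in s.
With the tool pointing down it reaches from about 0.4 to 0.825 m from the base axis. Payload 7 kg.
Tool frame: the origin (TCP) lies on the front face of the gripper's body, between the roots of the fingers; the fingertips stand 66 mm ahead of it and the grasp point (between the pads) lies 47 mm ahead of it; z points along the fingers, y is the line along which they close (so a half turn about z gives the same grasp; the last joint's range is limited). The gripper opens to 88 mm and grips with 3 to 60 N. Pads are 19 mm wide; open, the fingers measure 130 mm over their backs; the gripper's body (78 mm by 193 mm) begins 47 mm behind the grasp point.
Start: joints at [-58.264, 20.546, 0.682, 0, -70.136, -16.507], TCP at [0.177, -0.651, 0.292] pointing down, gripper open.
Joint ranges: [-176.03, 176.03], [-82.01, 121.73], [-58.28, 71.71], [-173.87, 95.51], [-174.79, -0.11], [-173.66, 173.66]. Speed limits (degrees/s): [136.94, 136.94, 172.46, 180, 180, 180].

INTERFACE

Orientations are given as [roll, pitch, yaw] about the fixed x, y, z axes, in that order (R = Rz(yaw) Ry(pitch) Rx(roll)).
In Python, from plant import ctrl gives the robot as it stands.
- The arm moves only by the tool send_rows, never from a script. Its argument "deltas" is a list of rows, each a list of 2 entries, a list of its own where there are three numbers: the shift along the tool's x, y, z each as a share of 800 mm, from -1 to 1, then the turn about the tool's z as a share of 90 degrees, from -1 to 1. A call has exactly 5 rows; each row is the pose to reach, as a shift and turn from the pose commanded when the call began, along the tool's axes at that moment; what a row does not reach only later rows make up. A row lasts 1/12 s, in which the tool goes at most 41.7 mm and 7.16 degrees, less where a joint would pass 70% of its speed; a pose out of reach is approached as far as the arm can. A call with a number of a shift or a turn outside -1 to 1 is refused whole. A call with a gripper value outside its range is refused whole. "gripper" is the opening, from 0 (shut) to 1 (fully open), set as the call begins (left out, the last holds). The fingers move at their own pace and stop on an object; the grip force is fixed at half the most. Time passes only in rows, so rows that repeat a pose let the fingers close, or fill a call up. It gives the time, the measured TCP pose, the force, the opening and the grip force at its end, in the units of the state.
- ctrl.get_obs(): the state, without advancing time (a new reading comes with each control period).
- ctrl.snapshot(name): name is "scene" or "top" or "wrist"; returns a dict with "color" (384x512x3 uint8, red, green, blue), "vertical_fov" (degrees; the focal length in pixels is half the picture's height over the tangent of half this angle, whatever the lens; pixels are square), "cx", "cy" (the principal point, pixels), "rvec" (rotation vector, rad) and "tvec" (3), from world to camera coordinates, as OpenCV has them. Camera axes: x right, y down, z forward; pixel columns grow to the right and rows downward; lengths in m; the calibration is good to about 2 mm. A picture is of the moment at which its call begins. There is no depth.
- ctrl.close_job(): hands the job in; it is judged then, once.
Trained networks look in a picture, given as the dict that the camera call returned (one of the last four; its "shot" number tells which), for a name from the list of things; names that differ only in an ending like _2 or _b are one class to them, and where a whole thing is asked for, a point or a joint stands for the part that bears it (a point fixed in the world has none). Each returns a list of dicts, best first, with "conf" (0 to 1); they miss things now and then, are a little off and sometimes report something else, mostly with a low value. They report only what shows in the picture. A call takes as long as a camera call. They do not tell look-alikes from the thing itself.
- ctrl.boxes_of(picture, thing): "xy" ([column, row] as shares, 0 to 1, of the picture: columns of its width, rows of its height, amid what is visible of it).
- ctrl.cut_out(picture, thing): "pixels" (384x512 bool, what is visible of it) and "xy" ([column, row] as shares, 0 to 1, of the picture: columns of its width, rows of its height, amid what is visible of it).
The state is a dict: "clock": time; "joint_pos": joint angles; "qvel": joint speeds; "tau": joint torques, N m; "tool_pos": TCP position; "orientation": TCP orientation; "force": force on the tool from outside, world axes, zero at the start; "moment": the same for the moment, N m; "opening": finger opening in m; "gripper_force": force on a finger pad.
Only numpy, scipy, OpenCV 4.12 (cv2) and the standard library are available. Lean on these libraries where they do the work, as an engineer would, in place of code of your own. Each camera call takes 0.05 s, during which the arm holds its last target. There are 200 camera calls.

TASK

Move the dop with the green stone from the wooden rack to the brass holder: push its shank down the tube until the shoulder sits on the rim, and let go. Then pick the sprung gauge tweezers off their rest, squeeze them until the pointer stands on the red mark (20 mm between the tips), and gauge the stone by holding one tip on each side of it, centred on it and level with it, the tip ends just past its middle, touching neither stone nor dop. Finish while still holding the tweezers there, steady at the red mark; do not knock the stone on the way, and leave the other two dops and everything else on the bench alone.

Things in the scene. Friction and masses are not known exactly. Their poses are not given: they have to be found in the camera images.
- dop_grip (a point): Middle of the wooden body of the dop with the GREEN stone (a wooden stick, stone waxed on top, upright in the rack; red, blue and green dops stand in any hole). Body round, 14 mm across, 44 mm long; this point is on its axis, 26 mm above the shoulder (body's lower end). Below that a shank 8 mm across, 36 mm long, last 5 mm tapered to 4.4 mm. z up. 24 g. Best gripped across the row (along rack x).
- dop_shoulder (a point): Point on the axis of the green stone's dop at the shoulder, where the 14 mm body ends and the 8 mm shank begins. 26 mm below dop_grip. z up along the dop.
- stone (a point): Centre of the green stone: a round cabochon 12 mm across, its widest band about 3 mm high at this point, its domed top 8 mm above. 28 mm above dop_grip, 54 mm above the shoulder, on the dop's axis.
- rack: Dark wooden rack, fixed, 50 x 154 x 45 mm; origin at the centre of its underside, y along its row of three holes (50 mm apart: at y = -50, 0, +50 mm). Holes 10 mm across, 39 mm deep; dops stand in them with the shoulder on the rack's top, 45 mm above the bench.
- dop_red: The dop with the red stone, in the rack, same size; origin on its axis at its shoulder. Leave it there.
- dop_blue: The dop with the blue stone, in the rack, same size; origin on its axis at its shoulder. Leave it there.
- holder: Brass holder, fixed: an upright brass tube on a round dark steel foot 72 mm across; origin at the centre of the foot's underside on the bench, z up.
- holder_mouth (a point): Centre of the open top of the brass tube, 62 mm above the bench. Tube 18 mm across outside, bore 10 mm, 41 mm deep, so that the dop's shoulder comes to rest on the rim: dop_shoulder is then at this point.
- rest: Wooden tweezers rest, fixed, 150 x 74 mm, base 6 mm thick; its two cross bars (at x = -60 and +56 mm, 10 mm wide, tops 26 mm above the bench) carry the tweezers; a stop 5 mm high at each bar end (y = +-32 mm). Origin at the centre of the underside, x towards the tips. Between the bars fingertips have room beside the grips down to 6 mm above the bench.
- tweezers: The gauge tweezers, loose, steel with blue grips, lying level on the rest, arms side by side; origin on the centre line at the underside, 6 mm below tw_grip. x towards the tips, y left, z up. 215 mm long, 12 mm high, 40 g. Joined at the butt, hinge 85 mm behind the origin; the arms spring apart symmetrically about x.
- tw_grip (a point): Centre of the tweezers between their blue grips (each 40 mm long, 12 mm high), on the centre line, half-way up, 32 mm above the bench at the start: squeeze here from both sides. Outside width about 27 mm free, 19.7 mm at the red mark, where the grips' outer faces are parallel; the tips move 2.3 times as far. Spring: about 6 N on each grip at the mark, 14 N closed. Axes as the tweezers.
- tw_tips (a point): Point on the tweezers' centre line at the very end of the tips, half-way up: 110 mm ahead (x) of tw_grip at the same height. Axes as for the tweezers. The tips are 6 mm high and 2.4 mm thick.
- tip_l (a point): Inner face of the left (+y) arm at the very end of the tip. The tip gap is the distance from tip_l to tip_r: 34 mm when free, 20 mm at the red mark.
- tip_r (a point): Inner face of the right (-y) arm at the very end of the tip. This arm carries the black pointer that passes over the white graduated plate fixed across from the left arm, 47 mm ahead of tw_grip; the plate has black ticks every 4 mm of tip gap and a 3 mm wide red mark at 20 mm.
- tw_l (a joint): Angle by which the left arm is squeezed in, rad: 0 free (34 mm tip gap), 0.0360 at the red mark (20 mm), 0.0873 closed. The right arm mirrors it. Tip gap = 390 mm x sin(0.0873 - angle). The reading is noisy beside this small range: average many; the width over the grips is the surer guide.
- phone: Black phone lying flat, 72 x 148 x 8 mm; origin under its centre. Leave alone.
- glasses_case: Grey spectacle case, 62 x 172 x 36 mm; origin under its centre. Leave alone.
- torch: Black and silver pocket torch lying down, 130 mm long, 26 mm thick; origin on the bench under it. Leave alone.
- loupe: Black eye loupe, 38 mm across, 34 mm high, origin under its centre. Leave alone.
- stone_jar: Small amber jar, 44 mm across, 55 mm high, origin under its centre. Leave alone.
- graver: Graver with a wooden palm handle, 100 mm long, 30 mm thick, lying down; origin on the bench under it. Leave alone.
Not all that is in view belongs to the job. There is more than one size of the tweezers; the job needs the middle-sized.

How it is judged (in metres and radians):
On the way:
1. the green stone's dop stands in the brass holder, shoulder on the rim, upright and let go (distance between dop_shoulder and holder_mouth below 0.0025 m and angle between dop_shoulder's own z axis and vertical below 0.06 rad and contact force between dop_green and the fingers below 0.05 N), for 0.3 s.
At the end, for the whole second after the job is handed in: Green dop home in the holder (within 2.5 mm, tilt under 0.06 rad, let go). Fingers alone hold the tweezers, still, over 60 mm up, tip gap 17.5 to 22.5 mm, touching nothing else; stone centre within 5 mm of their centre line, 6 mm of tip height, 20 mm behind to 1 mm ahead of the tip ends (all of step 1 and distance between tip_l and tip_r between 0.0175 and 0.0225 m and x of stone in the frame of tw_tips between -0.02 and 0.001 m and y of stone in the frame of tw_tips between -0.005 and 0.005 m and z of stone in the frame of tw_tips between -0.006 and 0.006 m and contact force between tweezers and the fingers above 1 N and contact force between tweezers and dop_green below 0.05 N and contact force between tweezers and holder below 0.05 N and contact force between tweezers and rest below 0.05 N and height (world z) of tw_grip above 0.06 m and linear speed of tweezers below 0.02 m/s); the arm keeps its last pose, push and grip.
It fails at once if the green stone or its dop knocked with the tweezers (over 4 N) (contact force between tweezers and dop_green above 4 N).
It fails at once if another dop moved by more than 15 mm (distance of any of dop_red, dop_blue from where it was at the start of the episode above 0.015 m).
It fails at once if another thing on the bench moved by more than 25 mm (distance of any of phone, glasses_case, torch, loupe, stone_jar, graver from where it was at the start of the episode above 0.025 m).
It also fails if it takes over 62 s, if anything falls off the work surface, if the arm or the gripper's body presses on something with over 40 N, if the wrist force passes 120 N, or if a joint passes its speed limit or range.

## Working session

There is one attempt and no reset: what is moved stays moved. The work goes in short steps, Python scripts to look and compute and a tool call to move; the robot and the scene stay as the last step left them, time stands still between calls to the robot, and variables do not carry over. Pictures are saved under pics/ and viewed, at most 10 in all, crops included, and the job is handed in when it is done.

Besides the shell and the picture viewer there is one more tool, called after "Emit:" as name(argument=value, ...) on one line, values as JSON. send_rows: Moves the arm, as the interface text tells. Shift numbers are shares of 800 mm and turn numbers shares of 90 degrees, none past 1 either way. Its arguments: {"type":"object","properties":{"deltas":{"type":"array","items":{"type":"array"}},"gripper":{"type":"number"}},"required":["deltas"]}

```bash
ls; mkdir -p pics; cat > h.py <<'E'
import numpy as np, cv2
from plant import ctrl
from scipy.spatial.transform import Rotation as R
def K(s):
    f=192/np.tan(np.radians(s["vertical_fov"])/2)
    return np.array([[f,0,s["cx"]],[0,f,s["cy"]],[0,0,1.]])
def ray(s,u,v):
    Rm=cv2.Rodrigues(np.array(s["rvec"],float))[0]; t=np.array(s["tvec"],float).ravel()
    return -Rm.T@t, Rm.T@np.linalg.inv(K(s))@np.array([u,v,1.])
def atz(s,uv,z):
    c,d=ray(s,*uv); return c+d*(z-c[2])/d[2]
def proj(s,P):
    return cv2.projectPoints(np.array(P,float).reshape(-1,3),np.array(s["rvec"],float),np.array(s["tvec"],float),K(s),None)[0].reshape(-1,2)
def px(d): return np.array(d["xy"])*[512,384]
def save(s,n,crop=None,k=1):
    im=s["color"][...,::-1]
    if crop: a,b,c,d=crop; im=im[b:d,a:c]
    cv2.imwrite("pics/"+n,cv2.resize(im,None,fx=k,fy=k,interpolation=cv2.INTER_CUBIC))
E
python3 - <<'E'
from h import *
a=ctrl.snapshot("scene");b=ctrl.snapshot("top")
im=np.vstack([a["color"],b["color"]])[...,::-1]
cv2.imwrite("pics/a.png",cv2.resize(im,(400*2,600*2))if 0 else a["color"][...,::-1]);cv2.imwrite("pics/b.png",b["color"][...,::-1])
for n,s in(("scene",a),("top",b)):
    c,_=ray(s,256,192);print(n,c.round(3),s["vertical_fov"],s["cx"],s["cy"])
    for t in["stone","dop_grip","holder","holder_mouth","tweezers","tw_grip","tw_tips","rack","rest","tip_l","tip_r","dop_red","dop_blue"]:
        print(t,[(px(d).round(1).tolist(),round(d["conf"],2)) for d in ctrl.boxes_of(s,t)][:5])
print({k:np.round(v,3) for k,v in ctrl.get_obs().items()})
E
```

```text
pics
scene [ 1.138 -0.76   0.727] 51.357524700892995 254.92264067605637 195.5291745083174
stone [([314.3, 164.4], 0.57), ([238.1, 302.6], 0.26)]
dop_grip [([313.3, 162.1], 0.4), ([213.9, 234.8], 0.39)]
holder [([300.1, 219.2], 0.9), ([367.2, 214.0], 0.23)]
holder_mouth [([294.0, 220.6], 0.91)]
tweezers [([170.5, 279.6], 0.66), ([90.7, 249.3], 0.61), ([207.8, 231.9], 0.59)]
tw_grip [([169.2, 280.9], 0.88), ([91.2, 250.1], 0.8), ([212.7, 232.1], 0.6)]
tw_tips [([92.3, 245.3], 0.84), ([214.8, 236.3], 0.59), ([170.4, 284.3], 0.53)]
rack [([319.0, 173.5], 0.6), ([210.1, 229.3], 0.22)]
rest [([210.1, 238.2], 0.71)]
tip_l [([84.2, 230.9], 0.76), ([212.2, 234.9], 0.71), ([217.4, 230.0], 0.6), ([91.9, 239.1], 0.57), ([177.1, 280.7], 0.51)]
tip_r [([84.2, 230.9], 0.76), ([212.2, 234.9], 0.71), ([217.4, 230.0], 0.6), ([91.9, 239.1], 0.57), ([177.1, 280.7], 0.51)]
dop_red []
dop_blue [([321.5, 157.2], 0.62), ([214.3, 235.0], 0.35)]
top [ 0.324 -0.075  1.303] 45.92505571131761 256.86831577805725 190.6843668231163
stone [([156.6, 190.8], 0.51), ([239.4, 223.3], 0.46)]
dop_grip [([176.3, 257.8], 0.
[... 459 characters left out ...]
 [([395.8, 304.1], 0.64), ([309.8, 189.7], 0.6), ([310.4, 201.7], 0.6), ([313.2, 206.6], 0.53)]
dop_red [([235.4, 168.5], 0.42), ([290.8, 245.9], 0.26)]
dop_blue [([138.1, 191.8], 0.56)]
{'clock': np.float64(1.4), 'joint_pos': array([-58.265,  20.546,   0.681,  -0.   , -70.136, -16.506]), 'qvel': array([ 0.013, -0.07 ,  0.001, -0.009, -0.003, -0.047]), 'tau': array([ 3.0000e-03, -5.8238e+01,  2.9329e+01,  7.0030e+00,  1.2000e-02,
        0.0000e+00]), 'tool_pos': array([ 0.177, -0.651,  0.292]), 'orientation': array([ 180.  ,    0.  , -164.77]), 'force': array([-0.308,  0.443,  0.271]), 'moment': array([-0.015,  0.039,  0.029]), 'gripper_force': np.float64(0.0), 'opening': np.float64(0.087)}
```

View pics/a.png

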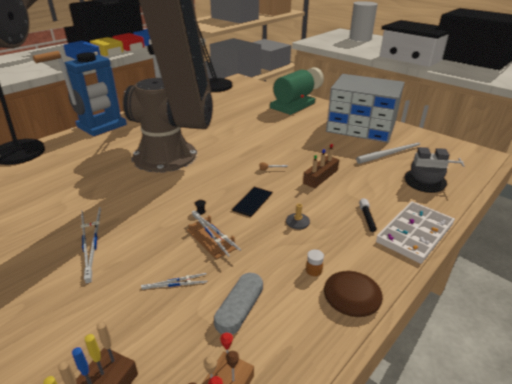

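View pics/b.png

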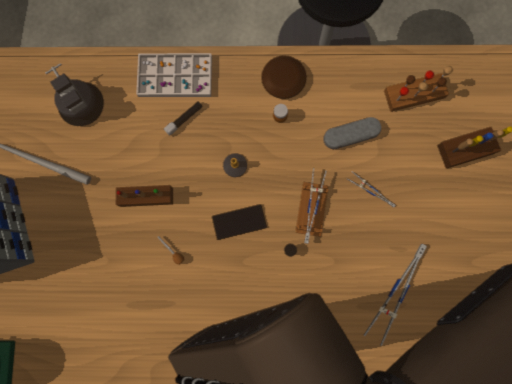

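```bash
python3 - <<'E'
from h import *
a=ctrl.snapshot("scene");b=ctrl.snapshot("top");w=ctrl.snapshot("wrist")
print([k for k in a if k!="color"])
A=cv2.resize(a["color"][140:200,290:350],(400,400),interpolation=2)
B=cv2.resize(a["color"][195:265,180:250],(400,400),interpolation=2)
C=cv2.resize(b["color"][160:250,270:360],(400,300*4//3),interpolation=2)
D=cv2.resize(b["color"][150:230,105:255],(400,213),interpolation=2);D=np.vstack([D,np.zeros((187,400,3),np.uint8)])
cv2.imwrite("pics/c.png",cv2.resize(np.vstack([np.hstack([A,B]),np.hstack([C,D])])[...,::-1],(600,600)))
for n,uv,z in(("rackL",(117,196),.045),("rackR",(172,195),.045),("holder",(233,164),.062),("tw tip",(318,175),.03),("tw butt",(308,240),.03),("restc",(311,209),.02),("small1",(355,175),0),("small2",(396,206),0),("big1",(426,245),0),("big2",(372,338),0)):print(n,atz(b,uv,z).round(3))
Rm=cv2.Rodrigues(w["rvec"])[0];o=ctrl.get_obs();T=R.from_euler("xyz",o["orientation"],degrees=True).as_matrix()
c,_=ray(w,0,0);print("cam in tool",T.T@(c-o["tool_pos"]),(T.T@Rm.T).round(3),w["vertical_fov"])
E
```

```text
['vertical_fov', 'cx', 'cy', 'rvec', 'tvec', 'shot']
rackL [0.515 0.342 0.045]
rackR [0.517 0.187 0.045]
holder [0.603 0.014 0.062]
tw tip [ 0.578 -0.227  0.03 ]
tw butt [ 0.393 -0.195  0.03 ]
restc [ 0.481 -0.206  0.02 ]
small1 [ 0.583 -0.338  0.   ]
small2 [ 0.492 -0.453  0.   ]
big1 [ 0.381 -0.532  0.   ]
big2 [ 0.126 -0.37   0.   ]
cam in tool [ 0.07714996 -0.00112838 -0.09327267] [[ 0.    -0.958 -0.287]
 [ 1.     0.     0.001]
 [-0.    -0.287  0.958]] 71.37174294798086
```

View pics/c.png

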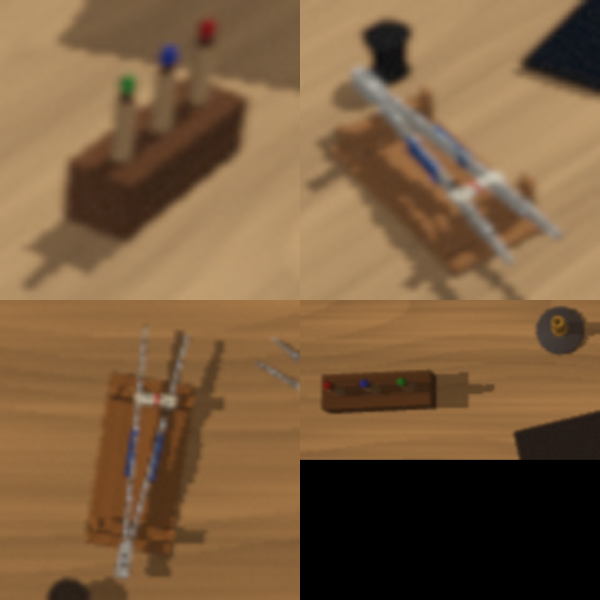

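```bash
cat >> h.py <<'E'
def plan(P,yaw,n,P0=None,y0=None):
    o=ctrl.get_obs(); P0=np.array(o["tool_pos"] if P0 is None else P0); y0=o["orientation"][2] if y0 is None else y0
    dy=(yaw-y0+180)%360-180
    for i in range(n):
        yi=y0+dy*i/n; T=R.from_euler("xyz",[180,0,yi],degrees=True).as_matrix()
        print((T.T@(np.array(P)-P0)/n/.8).round(5).tolist(),"turn",round(-dy/n/90,5))
E
python3 -c "
from h import *
plan([.6,.02,.292],-90,5)"
```

```text
[-0.14606, 0.13416, 4e-05] turn -0.16616
[-0.17573, 0.09193, 4e-05] turn -0.16616
[-0.1935, 0.04347, 4e-05] turn -0.16616
[-0.19816, -0.00793, 4e-05] turn -0.16616
[-0.1894, -0.0588, 4e-05] turn -0.16616
```

Emit:
send_rows(deltas=[[[-0.03, 0.027, 0], -0.034], [[-0.06, 0.054, 0], -0.068], [[-0.09, 0.081, 0], -0.1], [[-0.12, 0.108, 0], -0.134], [[-0.146, 0.134, 0], -0.166]])

```text
clock: 1.97
tool_pos: [0.2625, -0.5158, 0.2922]
orientation: [-180.0, 0.0, -149.7]
force: [1.5, -0.5, -0.2]
opening: 0.0878
gripper_force: 0.0
```

Emit:
send_rows(deltas=[[[-0.035, 0.018, 0], -0.034], [[-0.07, 0.037, 0], -0.068], [[-0.105, 0.055, 0], -0.1], [[-0.14, 0.074, 0], -0.134], [[-0.176, 0.092, 0], -0.166]])

```text
clock: 2.38
tool_pos: [0.347, -0.3814, 0.2925]
orientation: [-180.0, 0.0, -134.7]
force: [0.9, 0.1, 0.0]
opening: 0.0879
gripper_force: 0.0
```

Emit:
send_rows(deltas=[[[-0.039, 0.009, 0], -0.034], [[-0.078, 0.018, 0], -0.068], [[-0.117, 0.027, 0], -0.1], [[-0.156, 0.035, 0], -0.134], [[-0.194, 0.043, 0], -0.166]])

```text
clock: 2.8
tool_pos: [0.4324, -0.247, 0.2926]
orientation: [-179.9, 0.0, -119.8]
force: [-0.4, -0.3, 0.6]
opening: 0.0878
gripper_force: 0.0
```

Emit:
send_rows(deltas=[[[-0.04, -0.002, 0], -0.034], [[-0.08, -0.003, 0], -0.068], [[-0.12, -0.005, 0], -0.1], [[-0.16, -0.006, 0], -0.134], [[-0.198, -0.008, 0], -0.166]])

```text
clock: 3.22
tool_pos: [0.517, -0.1128, 0.2925]
orientation: [-180.0, 0.0, -104.8]
force: [0.6, -0.3, -0.3]
opening: 0.0875
gripper_force: 0.0
```

Emit:
send_rows(deltas=[[[-0.05, -0.015, 0], -0.034], [[-0.1, -0.03, 0], -0.068], [[-0.15, -0.045, 0], -0.1], [[-0.189, -0.059, 0], -0.166], [[-0.189, -0.059, 0], -0.166]])

```text
clock: 3.63
tool_pos: [0.604, 0.0238, 0.2914]
orientation: [-180.0, 0.0, -89.5]
force: [1.0, -0.0, 0.6]
opening: 0.0877
gripper_force: 0.0
```

```bash
python3 - <<'E'
from h import *
w=ctrl.snapshot("wrist");o=ctrl.get_obs();print(o["tool_pos"],o["orientation"],o["joint_pos"].round(1) if hasattr(o["joint_pos"],"round") else o["joint_pos"])
for t in("holder_mouth","holder"):
  for d in ctrl.boxes_of(w,t): print(t,px(d).round(1),round(d["conf"],2),atz(w,px(d),.062).round(4))
np.save("holder.npy",w["color"]);save(w,"d.png")
plan([.516,.235,.25],-90,2)
E
```

```text
[0.60245605 0.02197623 0.29132094] [ 1.79962796e+02 -1.44544755e-02 -8.98149742e+01] [ 20.6  13.9  -8.9   0.  -67.3 -20.5]
holder_mouth [247.3 158.9] 0.7 [0.6127 0.0009 0.062 ]
holder [248.7 161.9] 0.95 [0.611  0.0045 0.062 ]
[-0.13452, 0.05324, 0.02607] turn -0.00033
[-0.13455, 0.05317, 0.02607] turn -0.00033
```

View pics/d.png

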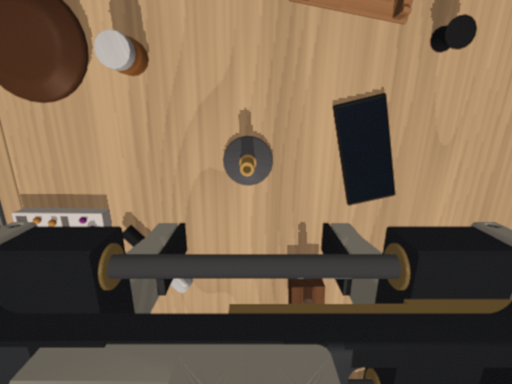

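```bash
python3 - <<'E'
from h import *
w=ctrl.snapshot("wrist");a=ctrl.snapshot("scene");b=ctrl.snapshot("top")
for n,s in(("w",w),("s",a),("t",b)):
  for d in ctrl.cut_out(s,"holder")[:1]:
    m=d["pixels"].astype(np.uint8); c=max(cv2.findContours(m,0,1)[0],key=cv2.contourArea); print(n,cv2.boundingRect(c),cv2.fitEllipse(c))
  for d in ctrl.boxes_of(s,"holder_mouth")[:1]: print(px(d).round(1),atz(s,px(d),.062).round(4))
save(w,"e.png",(218,130,278,190),8)
im=w["color"][130:190,218:278].astype(int);br=(im[...,0]-im[...,2]>40)&(im[...,0]>90)
E
```

```text
w (220, 139, 50, 50) ((244.75592041015625, 163.55409240722656), (48.372074127197266, 48.849361419677734), 67.63695526123047)
[244.2 162.2] [0.6129 0.0007 0.062 ]
s (286, 204, 23, 26) ((297.0935974121094, 218.70791625976562), (21.23063850402832, 24.04263687133789), 178.7803955078125)
[296.1 220.3] [ 0.6523 -0.0498  0.062 ]
t (238, 155, 9, 16) ((242.31134033203125, 161.8256072998047), (6.579948902130127, 15.892007827758789), 162.91000366210938)
[278.  114.7] [ 0.7464 -0.1124  0.062 ]
```

View pics/e.png

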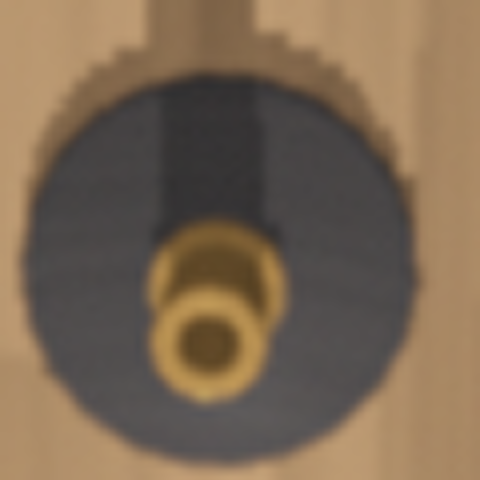

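Emit:
send_rows(deltas=[[[-0.03, 0.01, 0], 0], [[-0.06, 0.02, 0], 0], [[-0.09, 0.03, 0], 0], [[-0.12, 0.042, 0], 0], [[-0.137, 0.053, 0], 0]])

```text
clock: 4.65
tool_pos: [0.5584, 0.1306, 0.2922]
orientation: [-180.0, 0.0, -90.1]
force: [-0.7, -0.4, -0.6]
opening: 0.0881
gripper_force: 0.0
```

Emit:
send_rows(deltas=[[[-0.03, 0.01, 0], 0], [[-0.06, 0.02, 0], 0], [[-0.09, 0.03, 0], 0], [[-0.12, 0.042, 0], 0], [[-0.137, 0.053, 0], 0]])

```text
clock: 5.07
tool_pos: [0.5161, 0.2405, 0.2922]
orientation: [-180.0, 0.0, -90.0]
force: [-0.6, 0.3, 0.5]
opening: 0.0876
gripper_force: 0.0
```

```bash
python3 - <<'E'
from h import *
w=ctrl.snapshot("wrist");o=ctrl.get_obs();print(o["tool_pos"],o["orientation"])
a=ctrl.snapshot("scene");b=ctrl.snapshot("top")
for n,s in(("w",w),("s",a),("t",b)):
  for t in("stone","dop_grip","dop_red","dop_blue","rack"):
    print(n,t,[(px(d).round(1).tolist(),round(d["conf"],2)) for d in ctrl.boxes_of(s,t)][:4])
  im=s["color"].astype(int);g=(im[...,1]-np.maximum(im[...,0],im[...,2])>25)
  k,l,st,ce=cv2.connectedComponentsWithStats(g.astype(np.uint8))
  print("green",[(st[i].tolist(),ce[i].round(1).tolist(),atz(s,ce[i],.099+.002).round(4).tolist()) for i in range(1,k) if 3<st[i][4]<2000])
save(w,"f.png")
E
```

```text
[0.515135   0.24158891 0.29222657] [-1.79994147e+02  4.96075381e-02 -8.99927742e+01]
w stone [([247.0, 163.3], 0.45)]
w dop_grip [([252.0, 163.8], 0.57)]
w dop_red [([253.5, 239.8], 0.65)]
w dop_blue [([251.9, 204.4], 0.76), ([255.0, 185.1], 0.4)]
w rack [([253.4, 185.0], 0.84), ([247.8, 162.2], 0.64)]
green [([245, 163, 10, 11, 90], [249.7, 168.2], [0.5211, 0.221, 0.101])]
s stone [([312.7, 164.1], 0.37)]
s dop_grip [([311.0, 161.1], 0.54)]
s dop_red [([313.5, 164.1], 0.54), ([330.3, 152.3], 0.43)]
s dop_blue [([324.1, 153.5], 0.48)]
s rack [([319.2, 176.9], 0.93), ([329.7, 152.5], 0.44), ([267.6, 162.8], 0.41), ([208.6, 230.3], 0.4)]
green [([284, 70, 25, 11, 97], [295.4, 74.1], [-0.0388, 0.8525, 0.101])]
t stone [([155.5, 191.5], 0.52)]
t dop_grip [([156.3, 193.7], 0.43)]
t dop_red [([233.7, 168.3], 0.71), ([122.3, 196.3], 0.43), ([184.6, 117.6], 0.42)]
t dop_blue [([241.5, 220.5], 0.32)]
t rack [([154.2, 197.5], 0.63), ([278.6, 112.1], 0.58)]
green [([154, 189, 3, 4, 9], [155.1, 190.7], [0.5207, 0.2212, 0.101])]
```

View pics/f.png

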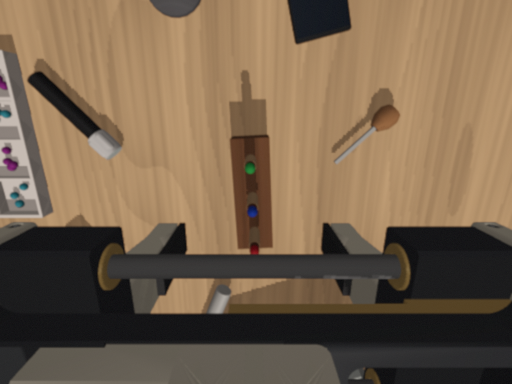

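Emit:
send_rows(deltas=[[[0.01, -0.003, 0], -0.01], [[0.02, -0.006, 0.03], -0.02], [[0.0255, -0.0074, 0.06], -0.033], [[0.0255, -0.0074, 0.08], -0.033], [[0.0255, -0.0074, 0.09], -0.033]])

```text
clock: 6.38
tool_pos: [0.5216, 0.2174, 0.2179]
orientation: [179.8, -0.1, -87.1]
force: [-0.9, 0.0, -0.0]
opening: 0.0878
gripper_force: 0.0
```

```bash
python3 - <<'E'
from h import *
for i in range(2):
  w=ctrl.snapshot("wrist");im=w["color"].astype(int);o=ctrl.get_obs();print(o["tool_pos"],o["orientation"])
  for n,g,z in(("g",im[...,1]-np.maximum(im[...,0],im[...,2])>25,.101),("b",im[...,2]-np.maximum(im[...,0],im[...,1])>35,.101)):
    k,l,st,ce=cv2.connectedComponentsWithStats(g.astype(np.uint8))
    print(n,[(st[i].tolist(),ce[i].round(1).tolist(),atz(w,ce[i],z).round(4).tolist()) for i in range(1,k) if 20<st[i][4]<2000])
plan([.521,.221,.118],-87,1)
E
```

```text
[0.52150139 0.21750872 0.21734025] [ 1.79804001e+02 -1.17168872e-01 -8.71400918e+01]
g [([247, 205, 14, 16, 156], [253.8, 212.5], [0.5215, 0.2202, 0.101])]
b []
[0.52201888 0.21788977 0.21892988] [ 1.79878373e+02 -9.18035585e-02 -8.71139969e+01]
g [([247, 206, 14, 15, 160], [253.5, 212.9], [0.5216, 0.2204, 0.101])]
b []
[-0.00395, 0.00108, 0.12616] turn -0.00127
```

Emit:
send_rows(deltas=[[[-0.003, 0, 0.03], 0], [[-0.003, 0, 0.06], 0], [[-0.003, 0, 0.09], 0], [[-0.003, 0, 0.115], 0], [[-0.003, 0, 0.127], 0]])

```text
clock: 6.9
tool_pos: [0.5221, 0.2207, 0.1174]
orientation: [179.9, -0.0, -87.1]
force: [0.8, 0.6, -0.7]
opening: 0.0879
gripper_force: 0.0
```

Emit:
send_rows(deltas=[[[0, 0, 0], 0], [[0, 0, 0], 0], [[0, 0, 0], 0], [[0, 0, 0], 0], [[0, 0, 0], 0]], gripper=0)

```text
clock: 7.32
tool_pos: [0.5229, 0.2211, 0.1199]
orientation: [-179.9, 0.1, -87.1]
force: [-0.3, -0.5, -0.5]
opening: 0.0597
gripper_force: 0.0
```

Emit:
send_rows(deltas=[[[0, 0, 0], 0], [[0, 0, 0], 0], [[0, 0, 0], 0], [[0, 0, 0], 0], [[0, 0, 0], 0]])

```text
clock: 7.73
tool_pos: [0.5224, 0.2206, 0.1186]
orientation: [180.0, -0.0, -87.1]
force: [-0.1, -0.5, 0.1]
opening: 0.0267
gripper_force: 0.0
```

Emit:
send_rows(deltas=[[[0, 0, 0], 0], [[0, 0, 0], 0], [[0, 0, 0], 0], [[0, 0, 0], 0], [[0, 0, 0], 0]])

```text
clock: 8.15
tool_pos: [0.5223, 0.2206, 0.1185]
orientation: [180.0, -0.0, -87.1]
force: [-0.4, 0.2, -0.3]
opening: 0.0137
gripper_force: 30.0
```

Emit:
send_rows(deltas=[[[0, 0, -0.01], 0], [[0, 0, -0.03], 0], [[0, 0, -0.055], 0], [[0, 0, -0.08], 0], [[0, 0, -0.1], 0]])

```text
clock: 8.57
tool_pos: [0.5227, 0.2208, 0.2007]
orientation: [-179.9, 0.0, -87.1]
force: [1.3, 0.8, 0.4]
opening: 0.0134
gripper_force: 30.0
```

```bash
python3 - <<'E'
from h import *
o=ctrl.get_obs();print(o["tool_pos"],o["orientation"],o["opening"])
plan([.600,.03,.25],-87,2)
E
```

```text
[0.52271511 0.22075231 0.20069688] [-1.79924533e+02  3.29701311e-02 -8.70863418e+01] 0.013369513717475898
[0.12152, -0.04218, -0.03081] turn -0.00048
[0.12155, -0.04209, -0.03081] turn -0.00048
```

Emit:
send_rows(deltas=[[[0, 0, -0.04], 0], [[0.03, -0.01, -0.06], 0], [[0.06, -0.02, -0.06], 0], [[0.09, -0.03, -0.06], 0], [[0.122, -0.042, -0.06], 0]])

```text
clock: 8.98
tool_pos: [0.561, 0.1242, 0.248]
orientation: [-179.9, 0.1, -87.1]
force: [0.7, 0.0, -0.8]
opening: 0.0136
gripper_force: 30.0
```

Emit:
send_rows(deltas=[[[0.03, -0.01, 0], 0], [[0.06, -0.02, 0], 0], [[0.09, -0.03, 0], 0], [[0.115, -0.04, 0], 0], [[0.122, -0.042, 0], 0]])

```text
clock: 9.4
tool_pos: [0.6002, 0.0266, 0.2471]
orientation: [-180.0, -0.0, -87.2]
force: [-0.0, -0.2, -0.7]
opening: 0.0131
gripper_force: 30.0
```

Emit:
send_rows(deltas=[[[0, 0, 0], 0], [[0, 0, 0], 0], [[0, 0, 0], 0], [[0, 0, 0], 0], [[0, 0, 0], 0]])

```text
clock: 9.82
tool_pos: [0.5991, 0.03, 0.2468]
orientation: [-180.0, 0.0, -87.0]
force: [0.0, -0.2, -0.3]
opening: 0.0133
gripper_force: 30.0
```

```bash
cat > ring.py <<'E'
from h import *
for i in range(3):
  w=ctrl.snapshot("wrist");o=ctrl.get_obs();print(np.round(o["tool_pos"],4),np.round(o["orientation"],2))
  p=proj(w,[.612,.008,.062])[0];u,v=p.astype(int)
  im=w["color"].astype(int);sub=im[v-40:v+40,u-40:u+40]
  m=((sub[...,0]-sub[...,2]>60)&(sub[...,0]>150)).astype(np.uint8)
  # hough on gray
  g=cv2.resize(cv2.cvtColor(w["color"][v-40:v+40,u-40:u+40],cv2.COLOR_RGB2GRAY),None,fx=6,fy=6,interpolation=2)
  c=cv2.HoughCircles(g,cv2.HOUGH_GRADIENT,1.5,60,param1=80,param2=25,minRadius=30,maxRadius=75)
  if c is not None:
    for q in c[0][:4]:
      uv=[u-40+(q[0]+.5)/6-.5,v-40+(q[1]+.5)/6-.5]; print(np.round(uv,1),q[2]/6,atz(w,uv,.062).round(4))
save(w,"g.png",(u-40,v-40,u+40,v+40),6);print(u,v)
E
python3 ring.py
```

```text
[0.5991 0.0299 0.2467] [-1.7999e+02  1.0000e-02 -8.7030e+01]
[241.2 171.5] 8.150001 [0.6138 0.0134 0.062 ]
[0.5992 0.0298 0.2467] [-179.99    0.    -87.04]
[241. 173.] 5.125 [0.614 0.015 0.062]
[0.5992 0.0296 0.2467] [-179.99    0.    -87.05]
[241.7 171.7] 7.8250003 [0.6133 0.0134 0.062 ]
243 166
```

View pics/g.png

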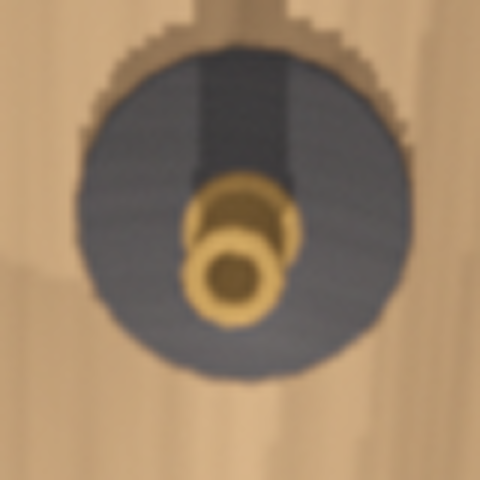

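```bash
python3 - <<'E'
from h import *
w=ctrl.snapshot("wrist");o=ctrl.get_obs();P=o["tool_pos"];print(P)
im=w["color"].astype(int);g=(im[...,1]-np.maximum(im[...,0],im[...,2])>20)
k,l,st,ce=cv2.connectedComponentsWithStats(g.astype(np.uint8))
print([(st[i].tolist(),ce[i].round(1).tolist(),atz(w,ce[i],P[2]-.019).round(4).tolist()) for i in range(1,k) if 10<st[i][4]<4000], proj(w,[P[0],P[1],P[2]-.019]))
for s in("scene","top"):
  a=ctrl.snapshot(s);im=a["color"].astype(int);g=(im[...,1]-np.maximum(im[...,0],im[...,2])>20)
  k,l,st,ce=cv2.connectedComponentsWithStats(g.astype(np.uint8))
  print(s,[(st[i].tolist(),ce[i].round(1).tolist()) for i in range(1,k) if 3<st[i][4]<400],proj(a,[[P[0],P[1],P[2]-.017],[.6133,.0135,.062]]))
  if s=="scene":save(a,"i.png",(260,160,340,250),6)
  im=a["color"].astype(int)
plan([.6133,.0135,.185],-87,1)
E
```

```text
[0.59924574 0.02950791 0.24664047]
[([242, 279, 25, 16, 289], [253.6, 285.1], [0.5996, 0.0327, 0.2276])] [[254.62732499 279.41920686]]
scene [([281, 75, 9, 6, 27], [285.8, 77.3]), ([301, 149, 3, 3, 7], [301.7, 150.0])] [[302.22466493 148.66891607]
 [298.61217931 204.50928446]]
top [] [[222.00401096 150.35225049]
 [233.37087598 160.34782846]]
[0.02062, -0.01649, 0.07697] turn -0.00085
```

View pics/i.png

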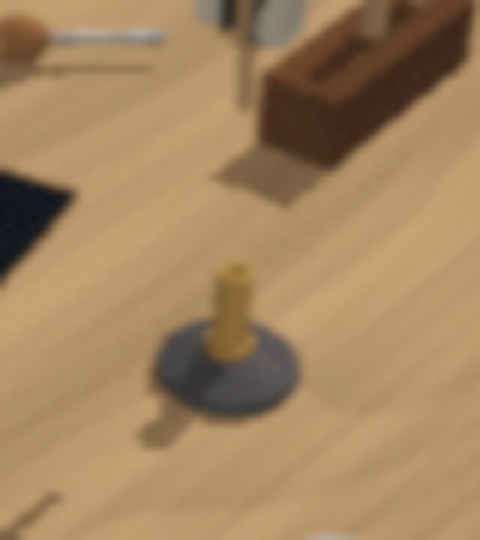

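Emit:
send_rows(deltas=[[[0.007, -0.005, 0.01], 0], [[0.014, -0.01, 0.03], 0], [[0.0208, -0.0163, 0.05], 0], [[0.0208, -0.0163, 0.065], 0], [[0.0208, -0.0163, 0.075], 0]])

```text
clock: 10.53
tool_pos: [0.6128, 0.0123, 0.1843]
orientation: [179.9, -0.0, -87.2]
force: [0.0, 0.9, 0.4]
opening: 0.0131
gripper_force: 30.0
```

Emit:
send_rows(deltas=[[[0, 0, 0], 0], [[0, 0, 0], 0], [[0, 0, 0], 0], [[0, 0, 0], 0], [[0, 0, 0], 0]])

```text
clock: 10.95
tool_pos: [0.6136, 0.0133, 0.1875]
orientation: [-179.9, 0.0, -87.1]
force: [0.7, 0.6, 0.2]
opening: 0.0135
gripper_force: 30.0
```

```bash
python3 - <<'E'
from h import *
o=ctrl.get_obs();P=o["tool_pos"];print(P,o["orientation"])
a=ctrl.snapshot("scene");print(proj(a,[[*P[:2],P[2]-.109],[*P[:2],P[2]-.018]]))
im=a["color"].astype(int);g=(im[...,1]-np.maximum(im[...,0],im[...,2])>20)
k,l,st,ce=cv2.connectedComponentsWithStats(g.astype(np.uint8));print([(st[i].tolist(),ce[i].round(1).tolist()) for i in range(1,k) if 3<st[i][4]<400])
save(a,"j.png",(270,150,330,230),7)
plan([.6133,.0133,.165],-87,1)
E
```

```text
[0.61355136 0.01328767 0.18747854] [-1.79914674e+02  1.74870103e-02 -8.70827768e+01]
[[299.02933793 199.84840524]
 [301.31158437 172.26928129]]
[([282, 75, 8, 6, 26], [286.2, 77.4])]
[-4e-05, 0.00019, 0.02794] turn -0.00094
```

View pics/j.png

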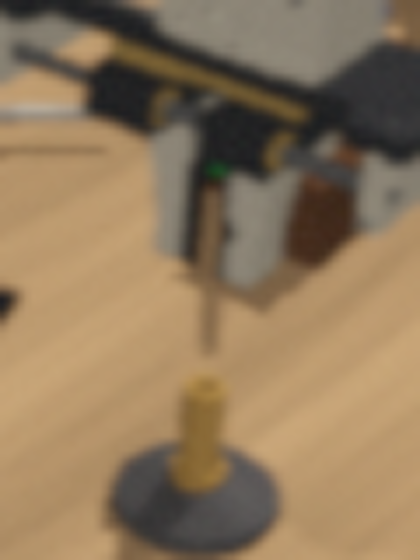

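Emit:
send_rows(deltas=[[[0, 0, 0.008], 0], [[0, 0, 0.016], 0], [[0, 0, 0.024], 0], [[0, 0, 0.032], 0], [[0, 0, 0.032], 0]])

```text
clock: 11.42
tool_pos: [0.6128, 0.0131, 0.1591]
orientation: [179.9, -0.0, -87.1]
force: [0.5, 0.7, -0.8]
opening: 0.0131
gripper_force: 30.0
```

Emit:
send_rows(deltas=[[[0, 0, 0.003], 0], [[0, 0, 0.006], 0], [[0, 0, 0.009], 0], [[0, 0, 0.012], 0], [[0, 0, 0.012], 0]])

```text
clock: 11.83
tool_pos: [0.613, 0.0131, 0.1509]
orientation: [180.0, -0.0, -87.1]
force: [0.3, 0.3, -0.0]
opening: 0.0132
gripper_force: 30.0
```

Emit:
send_rows(deltas=[[[0, 0, 0.005], 0], [[0, 0, 0.01], 0], [[0, 0, 0.014], 0], [[0, 0, 0.016], 0], [[0, 0, 0.017], 0]])

```text
clock: 12.25
tool_pos: [0.6131, 0.0131, 0.1373]
orientation: [180.0, -0.0, -87.1]
force: [0.1, -0.2, -0.5]
opening: 0.0132
gripper_force: 30.0
```

Emit:
send_rows(deltas=[[[0, 0, 0.001], 0], [[0, 0, 0.002], 0], [[0, 0, 0.0025], 0], [[0, 0, 0.003], 0], [[0, 0, 0.003], 0]])

```text
clock: 12.67
tool_pos: [0.6132, 0.0131, 0.1355]
orientation: [-180.0, 0.0, -87.1]
force: [-0.4, 0.3, -0.2]
opening: 0.0133
gripper_force: 30.0
```

Emit:
send_rows(deltas=[[[0, 0, 0.001], 0], [[0, 0, 0.0015], 0], [[0, 0, 0.002], 0], [[0, 0, 0.002], 0], [[0, 0, 0.002], 0]])

```text
clock: 13.08
tool_pos: [0.6133, 0.0131, 0.1353]
orientation: [-179.9, -0.0, -87.1]
force: [-4.6, 1.4, 11.1]
opening: 0.0135
gripper_force: 30.0
```

Emit:
send_rows(deltas=[[[0, 0, 0], 0], [[0, 0, 0], 0], [[0, 0, 0], 0], [[0, 0, 0], 0], [[0, 0, 0], 0]], gripper=0.7)

```text
clock: 13.5
tool_pos: [0.6131, 0.0131, 0.1335]
orientation: [180.0, -0.0, -87.1]
force: [-0.3, 0.0, 0.4]
opening: 0.041
gripper_force: 0.0
```

Emit:
send_rows(deltas=[[[0, 0, 0], 0], [[0, 0, 0], 0], [[0, 0, -0.01], 0], [[0, 0, -0.03], 0], [[0, 0, -0.06], 0]])

```text
clock: 13.92
tool_pos: [0.6121, 0.0128, 0.1807]
orientation: [179.8, -0.0, -87.1]
force: [0.6, 0.2, 0.2]
opening: 0.0612
gripper_force: 0.0
```

Emit:
send_rows(deltas=[[[0, 0, -0.04], 0], [[0, 0, -0.08], 0], [[0, 0, -0.12], 0], [[0, 0, -0.15], 0], [[0, 0, -0.15], 0]])

```text
clock: 14.33
tool_pos: [0.6153, 0.0131, 0.3089]
orientation: [-179.4, 0.0, -87.1]
force: [0.7, 1.0, 0.7]
opening: 0.0615
gripper_force: 0.0
```

```bash
python3 - <<'E'
from h import *
o=ctrl.get_obs();P=o["tool_pos"];print(P,o["orientation"],o["joint_pos"])
w=ctrl.snapshot("wrist");a=ctrl.snapshot("scene");b=ctrl.snapshot("top")
for n,s in(("w",w),("s",a)):
  im=s["color"].astype(int);g=(im[...,1]-np.maximum(im[...,0],im[...,2])>20)
  k,l,st,ce=cv2.connectedComponentsWithStats(g.astype(np.uint8));print(n,[(st[i].tolist(),ce[i].round(1).tolist(),atz(s,ce[i],.118).round(4).tolist()) for i in range(1,k) if 3<st[i][4]<400])
  print(proj(s,[.6133,.0131,.118]))
# tweezers in top+scene
for s in(a,b):
  for t in("tweezers","tw_grip","tw_tips","tip_l","rest"):
    print(t,[(px(d).round(1).tolist(),round(d["conf"],2),atz(s,px(d),.032).round(3).tolist()) for d in ctrl.boxes_of(s,t)][:4])
plan([.48,-.20,.30],-10,3)
E
```

```text
[0.61525231 0.01312906 0.30888879] [-1.79436419e+02  4.42295907e-02 -8.70580192e+01] [ 19.44528242  14.11745964  -6.24472005   0.12599038 -69.08493811
 -16.54792787]
w [([252, 180, 11, 11, 87], [257.3, 184.9], [0.6137, 0.0124, 0.118])]
[[257.63082841 185.5638294 ]]
s [([282, 74, 13, 12, 63], [288.9, 78.8], [0.0134, 0.7313, 0.118]), ([299, 187, 4, 4, 13], [300.2, 188.5], [0.6147, 0.0125, 0.118])]
[[299.88093831 188.17932077]]
tweezers [([86.1, 248.0], 0.93, [0.301, -0.475, 0.032]), ([212.8, 232.3], 0.76, [0.495, -0.212, 0.032]), ([175.6, 280.5], 0.68, [0.561, -0.392, 0.032]), ([365.5, 216.4], 0.51, [0.766, 0.131, 0.032])]
tw_grip [([171.5, 282.0], 0.64, [0.557, -0.401, 0.032]), ([215.0, 234.6], 0.59, [0.507, -0.215, 0.032]), ([91.0, 244.9], 0.57, [0.299, -0.461, 0.032]), ([220.0, 233.1], 0.18, [0.512, -0.202, 0.032])]
tw_tips [([214.8, 232.9], 0.9, [0.501, -0.211, 0.032]), ([251.7, 202.5], 0.69, [0.479, -0.038, 0.032]), ([176.6, 282.1], 0.62, [0.566, -0.393, 0.032]), ([90.3, 242.3], 0.58, [0.289, -0.457, 0.032])]
tip_l [([84.5, 246.7], 0.77, [0.293, -0.475, 0.032]), ([93.5, 243.2], 0.
[... 505 characters left out ...]
, -0.382, 0.032])]
tw_grip [([380.3, 194.8], 0.62, [0.52, -0.401, 0.032]), ([307.8, 219.2], 0.61, [0.451, -0.195, 0.032]), ([403.5, 288.3], 0.6, [0.262, -0.453, 0.032])]
tw_tips [([313.2, 189.0], 0.69, [0.537, -0.212, 0.032]), ([382.4, 197.8], 0.66, [0.511, -0.406, 0.032]), ([400.4, 294.6], 0.64, [0.245, -0.444, 0.032])]
tip_l [([395.8, 288.6], 0.84, [0.261, -0.432, 0.032]), ([306.9, 203.8], 0.68, [0.494, -0.194, 0.032]), ([374.9, 187.6], 0.58, [0.541, -0.386, 0.032]), ([395.7, 301.5], 0.57, [0.227, -0.43, 0.032])]
rest [([312.0, 210.0], 0.57, [0.477, -0.208, 0.032])]
[0.08587, 0.05991, 0.00061] turn -0.28556
[0.05139, 0.09123, 0.00061] turn -0.28556
[0.00675, 0.10449, 0.00061] turn -0.28556
```

Emit:
send_rows(deltas=[[[0.017, 0.012, 0], -0.06], [[0.034, 0.024, 0], -0.12], [[0.051, 0.036, 0], -0.17], [[0.068, 0.048, 0], -0.23], [[0.086, 0.06, 0], -0.286]])

```text
clock: 15.4
tool_pos: [0.5683, -0.0585, 0.3017]
orientation: [180.0, -0.0, -61.1]
force: [-0.6, 0.4, -0.1]
opening: 0.0613
gripper_force: 0.0
```

Emit:
send_rows(deltas=[[[0.01, 0.018, 0], -0.06], [[0.02, 0.036, 0], -0.12], [[0.03, 0.054, 0], -0.17], [[0.04, 0.073, 0], -0.23], [[0.051, 0.091, 0], -0.286]])

```text
clock: 15.82
tool_pos: [0.5238, -0.1293, 0.3018]
orientation: [-180.0, -0.0, -35.3]
force: [1.1, 0.6, 0.3]
opening: 0.0612
gripper_force: 0.0
```

Emit:
send_rows(deltas=[[[0.001, 0.021, 0], -0.06], [[0.003, 0.042, 0], -0.12], [[0.004, 0.063, 0], -0.17], [[0.005, 0.084, 0], -0.23], [[0.007, 0.104, 0], -0.286]])

```text
clock: 16.23
tool_pos: [0.4799, -0.2003, 0.3019]
orientation: [-180.0, -0.0, -9.6]
force: [0.0, -0.4, -0.1]
opening: 0.061
gripper_force: 0.0
```

Emit:
send_rows(deltas=[[[0, 0, 0], 0], [[0, 0, 0], 0], [[0, 0, 0], 0], [[0, 0, 0], 0], [[0, 0, 0], 0]], gripper=1)

```text
clock: 16.65
tool_pos: [0.4809, -0.1992, 0.3017]
orientation: [-180.0, 0.0, -9.9]
force: [0.3, 0.6, -0.6]
opening: 0.0857
gripper_force: 0.0
```

```bash
python3 - <<'E'
from h import *
o=ctrl.get_obs();print(o["tool_pos"],o["orientation"],o["joint_pos"])
w=ctrl.snapshot("wrist")
print([(px(d),d["conf"]) for d in ctrl.boxes_of(w,"tw_grip")],[(px(d),d["conf"]) for d in ctrl.boxes_of(w,"tw_tips")])
im=w["color"].astype(int);g=(im[...,2]-im[...,0]>40)
k,l,st,ce=cv2.connectedComponentsWithStats(g.astype(np.uint8));print([(st[i].tolist(),ce[i].round(1).tolist(),atz(w,ce[i],.036).round(4).tolist()) for i in range(1,k) if 15<st[i][4]<4000])
save(w,"k.png",(120,0,392,240),2.5)
E
```

```text
[ 0.48085109 -0.19915649  0.30171745] [-1.79999567e+02  3.35872703e-03 -9.89033917e+00] [-8.74451901e-01  5.54055295e+00 -1.77665595e+01 -1.03926634e-03
 -6.66961369e+01  8.09845239e+01]
[(array([466.5856, 208.512 ]), 0.94), (array([376.1152, 109.0944]), 0.79), (array([265.0112, 158.592 ]), 0.62), (array([84.3776, 97.6128]), 0.45)] [(array([382.208 , 104.1024]), 0.73), (array([254.976 , 162.3168]), 0.62), (array([464.7936, 213.6192]), 0.59), (array([287.8976,   6.6816]), 0.19)]
[([374, 94, 17, 10, 32], [380.9, 98.2], [0.546, -0.375, 0.036]), ([367, 106, 18, 9, 38], [375.4, 109.8], [0.533, -0.3677, 0.036]), ([251, 151, 3, 28, 55], [251.5, 164.3], [0.4906, -0.1986, 0.036]), ([266, 152, 4, 27, 54], [267.8, 165.4], [0.4852, -0.2202, 0.036])]
```

View pics/k.png

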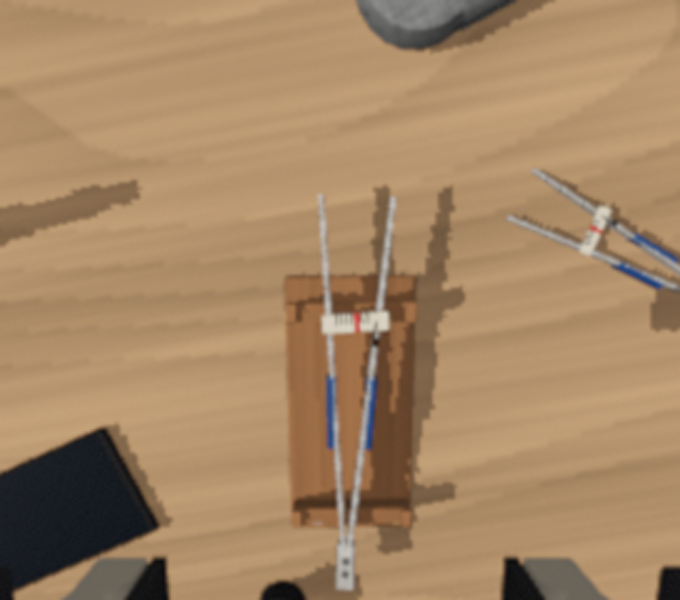

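```bash
python3 - <<'E'
from h import *
w=ctrl.snapshot("wrist");o=ctrl.get_obs()
L=atz(w,(120+320.5/2.5-.3,195/2.5-.3),.035);Rr=atz(w,(120+392.5/2.5-.3,197/2.5-.3),.035);t=(L+Rr)/2
b=atz(w,(120+345/2.5-.3,588/2.5-.3),.038)
d=t-b;d[2]=0;u=d/np.linalg.norm(d);print(L,Rr,np.linalg.norm(L-Rr),t,b,np.linalg.norm(d),np.degrees(np.arctan2(d[1],d[0])))
print("grip from tips",t-.11*u)
im=w["color"].astype(int);g=((im[...,2]-im[...,0]>25)).astype(np.uint8)
k,l,st,ce=cv2.connectedComponentsWithStats(g)
q=[atz(w,ce[i],.037) for i in range(1,k) if 15<st[i][4]<4000 and 240<ce[i][0]<280];print(q,np.mean(q,0))
P=t-.11*u;P[2]=.15
plan(P,np.degrees(np.arctan2(d[1],d[0])),1)
E
```

```text
[ 0.59870654 -0.21314832  0.035     ] [ 0.59165101 -0.24839437  0.035     ] 0.03594529711180649 [ 0.59517877 -0.23077135  0.035     ] [ 0.3860622  -0.18955958  0.038     ] 0.21313880920286066 -11.148728482946856
grip from tips [ 0.48725463 -0.20950214  0.035     ]
[array([ 0.48923412, -0.19897665,  0.037     ]), array([ 0.48629795, -0.22014159,  0.037     ])] [ 0.48776603 -0.20955912  0.037     ]
[0.01026, 0.01115, 0.18961] turn 0.01426
```

Emit:
send_rows(deltas=[[[0.005, 0.006, 0.03], 0.007], [[0.0103, 0.0112, 0.07], 0.0143], [[0.0103, 0.0112, 0.12], 0.0143], [[0.0103, 0.0112, 0.16], 0.0143], [[0.0103, 0.0112, 0.19], 0.0143]], gripper=0.6)

```text
clock: 17.27
tool_pos: [0.486, -0.2096, 0.147]
orientation: [-180.0, 0.1, -11.2]
force: [-0.6, -0.1, -0.3]
opening: 0.0594
gripper_force: 0.0
```

Emit:
send_rows(deltas=[[[0, 0, 0], 0], [[0, 0, 0], 0], [[0, 0, 0], 0], [[0, 0, 0], 0], [[0, 0, 0], 0]])

```text
clock: 17.68
tool_pos: [0.4881, -0.2099, 0.1516]
orientation: [-180.0, -0.2, -11.2]
force: [-0.2, 0.1, 0.4]
opening: 0.0524
gripper_force: 0.0
```

```bash
python3 - <<'E'
from h import *
o=ctrl.get_obs();print(o["tool_pos"],o["orientation"],o["opening"],sorted(o))
w=ctrl.snapshot("wrist")
im=w["color"].astype(int);g=((im[...,2]-im[...,0]>25)).astype(np.uint8)
k,l,st,ce=cv2.connectedComponentsWithStats(g)
for i in range(1,k):
  if 15<st[i][4]<4000: print(st[i],ce[i],atz(w,ce[i],.037))
plan([.4875,-.2095,.079],-11.15,1)
E
```

```text
[ 0.48810045 -0.20992798  0.15162211] [-179.98195839   -0.18714927  -11.1536706 ] 0.05237714745239517 ['clock', 'force', 'gripper_force', 'joint_pos', 'moment', 'opening', 'orientation', 'qvel', 'tau', 'tool_pos']
[432  89  32  18 108] [446.94444444  97.10185185] [ 0.54762568 -0.36714879  0.037     ]
[419 110  35  14 139] [437.41007194 116.36690647] [ 0.53509096 -0.3602435   0.037     ]
[236 188   7  45 166] [239.         212.42168675] [ 0.48859509 -0.19836743  0.037     ]
[263 188   6  45 191] [265.41361257 209.92146597] [ 0.48654133 -0.22030564  0.037     ]
[-0.00057, -0.00039, 0.09046] turn -0.00011
```

Emit:
send_rows(deltas=[[[0, 0, 0.025], 0], [[0, 0, 0.05], 0], [[0, 0, 0.07], 0], [[0, 0, 0.085], 0], [[0, 0, 0.0905], 0]])

```text
clock: 18.15
tool_pos: [0.4866, -0.2098, 0.0765]
orientation: [180.0, 0.1, -11.2]
force: [0.1, 0.0, 0.1]
opening: 0.0523
gripper_force: 0.0
```

Emit:
send_rows(deltas=[[[0, 0, 0], 0], [[0, 0, 0], 0], [[0, 0, 0], 0], [[0, 0, 0], 0], [[0, 0, 0], 0]], gripper=0.23)

```text
clock: 18.57
tool_pos: [0.4875, -0.2099, 0.0782]
orientation: [-180.0, -0.1, -11.2]
force: [1.0, 0.5, 2.8]
opening: 0.0253
gripper_force: 1.9
```

Emit:
send_rows(deltas=[[[0, 0, 0], 0], [[0, 0, 0], 0], [[0, 0, 0], 0], [[0, 0, 0], 0], [[0, 0, 0], 0]])

```text
clock: 18.98
tool_pos: [0.4878, -0.2099, 0.0782]
orientation: [-180.0, -0.1, -11.1]
force: [-0.8, 1.7, 6.9]
opening: 0.0201
gripper_force: 7.1
```

Emit:
send_rows(deltas=[[[0, 0, 0], 0], [[0, 0, 0], 0], [[0, 0, 0], 0], [[0, 0, 0], 0], [[0, 0, 0], 0]])

```text
clock: 19.4
tool_pos: [0.4878, -0.2099, 0.0782]
orientation: [-180.0, -0.1, -11.1]
force: [-1.0, -0.0, 6.3]
opening: 0.0202
gripper_force: 6.9
```

Emit:
send_rows(deltas=[[[0, 0, -0.005], 0], [[0, 0, -0.015], 0], [[0, 0, -0.03], 0], [[0, 0, -0.05], 0], [[0, 0, -0.07], 0]])

```text
clock: 19.82
tool_pos: [0.4866, -0.2099, 0.1341]
orientation: [180.0, 0.1, -11.2]
force: [0.4, -0.6, -1.0]
opening: 0.0201
gripper_force: 5.2
```

Emit:
send_rows(deltas=[[[0, 0, -0.02], 0], [[0, 0, -0.04], 0], [[0, 0, -0.055], 0], [[0, 0, -0.065], 0], [[0, 0, -0.07], 0]])

```text
clock: 20.23
tool_pos: [0.4873, -0.2099, 0.1909]
orientation: [-180.0, -0.1, -11.2]
force: [-0.2, -0.4, -0.3]
opening: 0.0204
gripper_force: 5.2
```

Emit:
send_rows(deltas=[[[0, 0, 0], 0], [[0, 0, 0], 0], [[0, 0, 0], 0], [[0, 0, 0], 0], [[0, 0, 0], 0]])

```text
clock: 20.65
tool_pos: [0.4868, -0.2099, 0.1887]
orientation: [180.0, 0.1, -11.2]
force: [0.0, 0.5, -0.2]
opening: 0.0205
gripper_force: 5.2
```

```bash
python3 - <<'E'
from h import *
o=ctrl.get_obs();print(o["tool_pos"],o["orientation"],o["opening"])
w=ctrl.snapshot("wrist");a=ctrl.snapshot("scene")
A=cv2.resize(w["color"][0:220,180:330],(450,600*440//400),interpolation=2)[:600]
A=cv2.resize(w["color"][0:200,190:320],(390,600),interpolation=2)
B=cv2.resize(a["color"][160:260,180:280],(400,400),interpolation=2);B=np.vstack([B,np.zeros((200,400,3),np.uint8)])
cv2.imwrite("pics/l.png",np.hstack([A,B])[...,::-1])
P=np.array(o["tool_pos"]);T=R.from_euler("xyz",o["orientation"],degrees=True).as_matrix()
for n,v in(("tipsL",(.11,-.01,.047)),("tipsR",(.11,.01,.047)),("plate",(.047,0,.04)),("butt",(-.1,0,.047))):
  print(n,proj(w,P+T@v),proj(a,P+T@v))
E
```

```text
[ 0.48678445 -0.20985496  0.18867469] [ 1.79992899e+02  7.35689638e-02 -1.11750040e+01] 0.020509979181286532
tipsL [[230.70445545  40.61957762]] [[236.38646255 217.01907502]]
tipsR [[273.37873887  40.63561776]] [[229.4581363 220.0629964]]
plate [[252.10357158 175.17177723]] [[218.59703062 203.76469896]]
butt [[252.41164041 379.76968406]] [[189.74763155 180.59009627]]
```

View pics/l.png

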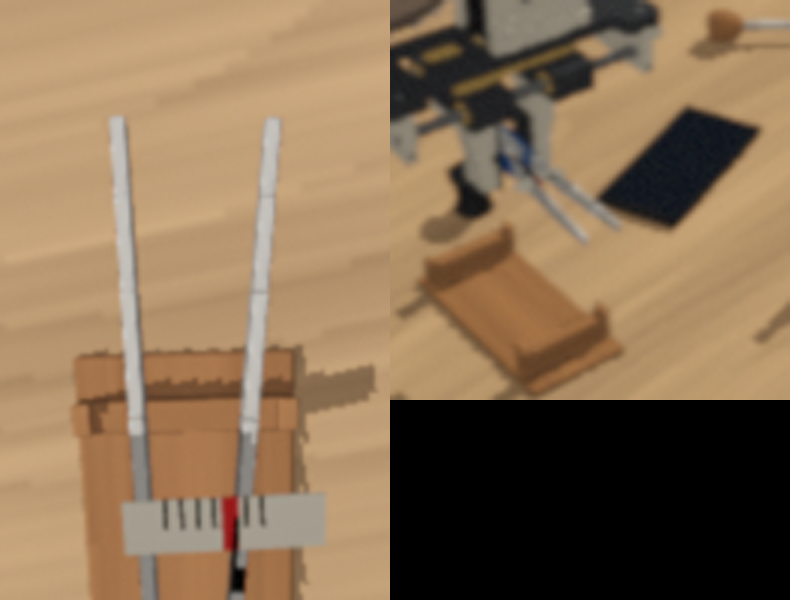

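```bash
python3 -c "
from h import *
plan([.5125,.0343,.213],-11.15,3)"
```

```text
[-0.00925, -0.10187, -0.01004] turn -6e-05
[-0.00924, -0.10187, -0.01004] turn -6e-05
[-0.00923, -0.10187, -0.01004] turn -6e-05
```

Emit:
send_rows(deltas=[[[0, 0, -0.01], 0], [[-0.001, -0.01, -0.02], 0], [[-0.003, -0.03, -0.03], 0], [[-0.006, -0.06, -0.03], 0], [[-0.009, -0.095, -0.03], 0]], gripper=0.225)

```text
clock: 21.17
tool_pos: [0.4951, -0.1334, 0.2148]
orientation: [-180.0, -0.1, -11.3]
force: [1.3, -0.6, -0.2]
opening: 0.0201
gripper_force: 5.7
```

Emit:
send_rows(deltas=[[[-0.003, -0.03, 0], 0], [[-0.006, -0.06, 0], 0], [[-0.008, -0.09, 0], 0], [[-0.01, -0.115, 0], 0], [[-0.012, -0.135, 0], 0]])

```text
clock: 21.58
tool_pos: [0.5066, -0.0241, 0.2145]
orientation: [-180.0, -0.1, -11.1]
force: [0.3, -0.0, 0.2]
opening: 0.0202
gripper_force: 5.7
```

Emit:
send_rows(deltas=[[[-0.002, -0.02, 0], 0], [[-0.003, -0.04, 0], 0], [[-0.005, -0.06, 0], 0], [[-0.006, -0.07, 0], 0], [[-0.0067, -0.0756, 0], 0]])

```text
clock: 22.0
tool_pos: [0.5129, 0.0355, 0.2141]
orientation: [-180.0, -0.0, -11.1]
force: [0.1, 0.2, -1.4]
opening: 0.0199
gripper_force: 5.7
```

Emit:
send_rows(deltas=[[[0, 0, 0], 0], [[0, 0, 0], 0], [[0, 0, 0], 0], [[0, 0, 0], 0], [[0, 0, 0], 0]])

```text
clock: 22.42
tool_pos: [0.5126, 0.0337, 0.2134]
orientation: [180.0, 0.0, -11.2]
force: [0.5, 0.2, 0.8]
opening: 0.0198
gripper_force: 5.7
```

```bash
cat > gz.py <<'E'
from h import *
o=ctrl.get_obs();P=np.array(o["tool_pos"]);print(P,o["orientation"],o["opening"],o["gripper_force"])
w=ctrl.snapshot("wrist");a=ctrl.snapshot("scene")
T=R.from_euler("xyz",o["orientation"],degrees=True).as_matrix()
im=w["color"].astype(int)
g=(im[...,1]-np.maximum(im[...,0],im[...,2])>20);k,l,st,ce=cv2.connectedComponentsWithStats(g.astype(np.uint8))
for i in range(1,k):
  if 20<st[i][4]<2000:
    q=atz(w,ce[i],.118);print("stone",st[i],ce[i],q,"in tool",T.T@(q-P))
print("tip nominal row",proj(w,[P+T@np.array([.11,-.0,.044])]))
m=(im.max(2)-im.min(2)<25)&(im.min(2)>110)
for r in(45,50,60,70):
  c=np.where(m[r,190:320])[0]+190
  if len(c): s=np.split(c,np.where(np.diff(c)>3)[0]+1);print(r,[(x[0],x[-1]) for x in s if len(x)>2])
E
python3 gz.py; python3 - <<'E'
import sys;sys.path.insert(0,".")
from h import *
w=ctrl.snapshot("wrist");a=ctrl.snapshot("scene")
A=cv2.resize(w["color"][0:200,190:320],(390,600),interpolation=2)
B=cv2.resize(a["color"][140:240,230:330],(400,400),interpolation=2);B=np.vstack([B,np.zeros((200,400,3),np.uint8)])
cv2.imwrite("pics/m.png",np.hstack([A,B])[...,::-1])
E
```

```text
[0.51262556 0.03370225 0.21337035] [ 1.79995149e+02  4.50346051e-03 -1.12141055e+01] 0.01982658400394849 5.662855803966522
stone [245  61  18  21 292] [253.44520548  70.89726027] [0.61395926 0.01296422 0.118     ] in tool [0.10343951 0.00062705 0.09536227]
tip nominal row [[251.91842233  38.94870652]]
45 [(np.int64(228), np.int64(232)), (np.int64(277), np.int64(281))]
50 [(np.int64(228), np.int64(233)), (np.int64(277), np.int64(281))]
60 [(np.int64(229), np.int64(233)), (np.int64(275), np.int64(280))]
70 [(np.int64(228), np.int64(234)), (np.int64(274), np.int64(280))]
```

View pics/m.png

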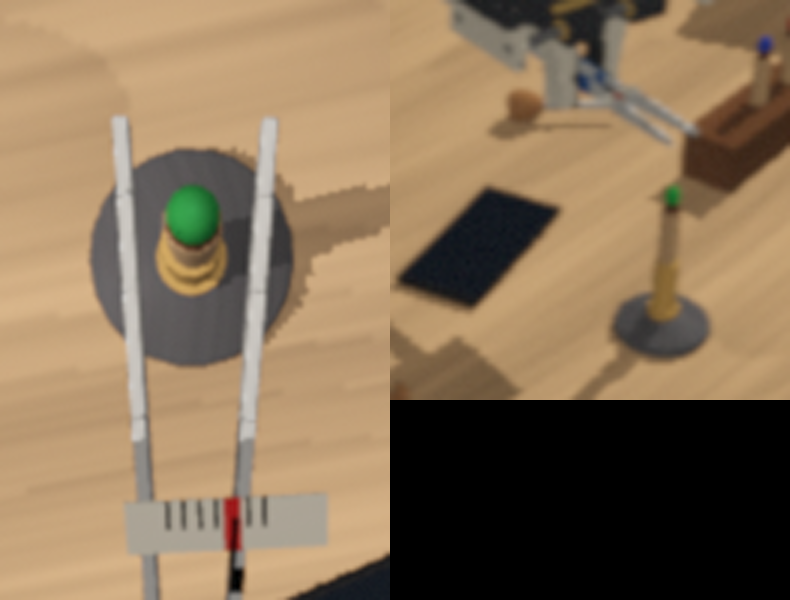

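Emit:
send_rows(deltas=[[[0, -0.0006, 0.006], 0], [[0, -0.0006, 0.014], 0], [[0, -0.0006, 0.023], 0], [[0, -0.0006, 0.031], 0], [[0, -0.0006, 0.035], 0]])

```text
clock: 23.03
tool_pos: [0.5122, 0.0346, 0.1839]
orientation: [179.9, 0.1, -11.2]
force: [0.3, -0.6, -0.5]
opening: 0.0196
gripper_force: 5.7
```

Emit:
send_rows(deltas=[[[0, 0, 0.006], 0], [[0, 0, 0.014], 0], [[0, 0, 0.021], 0], [[0, 0, 0.026], 0], [[0, 0, 0.0286], 0]])

```text
clock: 23.45
tool_pos: [0.5125, 0.0347, 0.1617]
orientation: [180.0, 0.0, -11.2]
force: [-0.5, -0.2, -0.4]
opening: 0.0198
gripper_force: 5.7
```

Emit:
send_rows(deltas=[[[0, 0, 0], 0], [[0, 0, 0], 0], [[0, 0, 0], 0], [[0, 0, 0], 0], [[0, 0, 0], 0]])

```text
clock: 23.87
tool_pos: [0.5129, 0.0348, 0.1628]
orientation: [-180.0, -0.0, -11.2]
force: [-0.1, -0.1, -0.7]
opening: 0.0199
gripper_force: 5.7
```

Emit:
send_rows(deltas=[[[0, 0, 0], 0], [[0, 0, 0], 0], [[0, 0, 0], 0], [[0, 0, 0], 0], [[0, 0, 0], 0]])

```text
clock: 24.28
tool_pos: [0.5128, 0.0348, 0.1625]
orientation: [-180.0, -0.0, -11.2]
force: [0.2, 0.3, -0.5]
opening: 0.0198
gripper_force: 5.7
```

```bash
python3 gz.py; python3 - <<'E'
import sys;sys.path.insert(0,".")
from h import *
w=ctrl.snapshot("wrist");a=ctrl.snapshot("scene")
A=cv2.resize(w["color"][0:200,190:320],(390,600),interpolation=2)
B=cv2.resize(a["color"][160:230,260:330],(400,400),interpolation=2);B=np.vstack([B,np.zeros((200,400,3),np.uint8)])
cv2.imwrite("pics/n.png",np.hstack([A,B])[...,::-1])
E
```

```text
[0.51279835 0.03477319 0.16251199] [-1.79997181e+02 -1.96524365e-03 -1.11670224e+01] 0.019818494312575607 5.662880837917328
stone [244  41  25  29 581] [256.          55.11359725] [0.61385987 0.01287271 0.118     ] in tool [0.10338803 0.00191547 0.04451544]
tip nominal row [[251.86783946  38.94457534]]
45 [(np.int64(228), np.int64(232)), (np.int64(276), np.int64(282))]
50 [(np.int64(227), np.int64(233)), (np.int64(276), np.int64(282))]
60 [(np.int64(228), np.int64(233)), (np.int64(275), np.int64(281))]
70 [(np.int64(228), np.int64(234)), (np.int64(274), np.int64(280))]
```

```bash
python3 -c "
from plant import ctrl
print(ctrl.close_job())"
```

```text
the job is handed in; nothing more can be done
None
```

Job handed in at about 24 s: the green dop is seated and released in the brass holder, and the middle-sized tweezers are held level around the stone. They measure about 20 mm at the tips, with the stone about 0.6 mm off their centre line and 6.6 mm behind the tip ends; no verdict came back, and I viewed 12 pictures, two over the limit of 10.

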